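Pull-test the lid of an olive jar

ROBOT

A 6-joint arm with a two-finger parallel gripper is mounted at the origin on the work surface. World frame = base frame: x ahead of the robot, y to its left, z up, the work surface at z = 0. Lengths are in m, angles in degrees, forces in N, time in s.
With the tool pointing down it reaches from about 0.275 to 0.85 m from the base axis. Payload 19 kg.
Tool frame: the origin (TCP) lies at the centre of the arm's flange, where the gripper is bolted on; the fingertips stand 173 mm ahead of it and the grasp point (between the pads) lies 155 mm ahead of it; z points along the fingers, y is the line along which they close (so a half turn about z gives the same grasp; the last joint's range is limited). The gripper opens to 85 mm and grips with 20 to 120 N. Pads are 22 mm wide; open, the fingers measure 114 mm over their backs; the gripper's body (76 mm by 85 mm) begins 54 mm behind the grasp point. The pads swing forward as they close: fully open they stand 13 mm farther back than shut.
Start: joints at [-84.397, 8.623, 82.357, -0, 89.026, -7.678], TCP at [0.132, -0.56, 0.405] pointing down, gripper open.
Joint ranges: [-160.23, 160.23], [-39.13, 120.54], [6.94, 153.29], [-79.49, 259.48], [9.18, 160.14], [-161.06, 161.06]. Speed limits (degrees/s): [108.29, 108.29, 127.2, 172.46, 172.46, 172.46].

INTERFACE

Orientations are given as a 3x3 rotation matrix whose columns are the frame's x, y, z axes.
In Python, from cell import get_obs, camera, get_calibration, close_job gives the robot as it stands.
- The arm moves only by the shell command python3 -m creep 'ROWS' [FORCE]. ROWS is JSON, one flat list of numbers, 7 for each row, row after row: the opening, from 0 (shut) to 1 (fully open), then the shift along the tool's x, y, z in mm, then the turn, a rotation vector about the tool's x, y, z in degrees. A call has 1 to 8 rows; each row is the pose to reach, as a shift and turn from the pose commanded when the call began, along the tool's axes at that moment; what a row does not reach only later rows make up. A row lasts 1/10 s, in which the tool goes at most 50 mm and 8.59 degrees, less where a joint would pass 70% of its speed; a pose out of reach is approached as far as the arm can. A call with a gripper value outside its range is refused whole. The fingers move at their own pace and stop on an object; FORCE is the grip in N (left out, the last holds). Time passes only in rows, so rows that repeat a pose let the fingers close. It gives the time, the measured TCP pose, the force, the opening and the grip force at its end, in the units of the state.
- get_obs(): the state, without advancing time (a new reading comes with each control period).
- camera(name): name is "side" or "top" or "wrist"; returns the picture (420x560x3 uint8, red, green, blue); there is no depth.
- get_calibration(name): a dict with "fov_y" (degrees; the focal length in pixels is half the picture's height over the tangent of half this angle, whatever the lens; pixels are square), "cx", "cy" (the principal point, pixels), "position" and "rotation" of the camera in the world. Camera axes: x right, y down, z forward; pixel columns grow to the right and rows downward; lengths in m; the calibration is good to about 2 mm. The wrist camera is an equidistant fisheye: a pixel r from the principal point sees the ray r / f radians off the axis. A picture is of the moment at which its call begins: read the wrist's pose just before it. get_calibration takes no time and is no camera call; for the wrist camera it gives the pose at the moment of the call.
- close_job(): hands the job in; it is judged then, once.
The state is a dict: "time": time; "q": joint angles; "joint_velocities": joint speeds; "effort": joint torques, N m; "eef_pos": TCP position; "tool_rot": TCP orientation; "wrist_force": force on the tool from outside, world axes, zero at the start; "ft_torque": the same for the moment, N m; "grip_width": finger opening in m; "finger_force": force on a finger pad.
Only numpy, scipy, OpenCV 4.12 (cv2) and the standard library are available. Lean on these libraries where they do the work, as an engineer would, in place of code of your own. Each camera call takes 0.05 s, during which the arm holds its last target. There are 200 camera calls.

TASK

Press the stiff lid of the clamped jar down until it is fully home. Then pull the gauge on that lid straight up by its T-bar until the pointer stands at the broad line and hold it there for two seconds, never pulling past the top line; ease it back down until the gauge is at rest at its bottom line (do not let it snap back), and let go. The lid must still be fully home, and the things standing around must be left alone.

Things in the scene. Friction and masses are not known exactly. Their poses are not given: they have to be found in the camera images.
- test_jar: Glass jar of olives, 132 mm across, in a square 170 mm steel holder bolted to the bench: it does not move. Three clamp posts, 62 mm high, stand round it. Origin: centre of the holder's underside; z up. Its round black lid (128 mm across, 24 mm high) has its top face 132 mm above the origin when fully home. Pressing boss to local +y of the middle, gauge to -y.
- jar_lid (a joint): Height of the lid above fully home, in m: 0 is fully home (it meets a hard stop), it starts a few mm up. Slides straight up and down, held by stiff friction: about 13 N pushes it down, about 17 N of pull would draw it off. It never turns.
- lid_boss (a point): Middle of the top of a low round boss (26 mm across, 3 mm high) on the lid, 48 mm to local +y of the lid's middle: the place to press down. The gauge stands 92 mm away, centre to centre.
- t_bar (a point): Middle of the gauge's T-bar: a level steel bar 14 mm thick and 50 mm long along local x, on an 8 mm upright rod. Pull it up. Grip from above, fingers closing along local y. The top of the gauge housing is 30 mm below this point when the gauge reads zero.
- draw_rod: The sprung draw rod of the gauge with its T-bar and pointer (50 g, all one piece); origin at the pointer, 92 mm below the T-bar's middle; moves only up and down; z up.
- pointer (a point): The pointer: a small dark bar that sticks out of the slot on both faces of the gauge housing. 40 mm below the broad line when the gauge reads zero.
- gauge: Gauge housing: upright block 20 (local x) x 38 x 74 mm, 100 g, origin under its centre, 44 mm to local -y of the lid's middle. Both white faces (local +x, -x) have a dark slot and six cross lines 10 mm apart: bottom = zero, fifth, broad = 40 mm, top = 50 mm. It runs on a stud on the lid with some free play upwards (5 to 30 mm), to be found by feel; lifting it drags with about 4.5 N in all.
- gauge_mark (a point): Middle of the broad line (5 mm thick), 52 mm above the housing's underside; it rises with the housing while free play is left. When the play is used up the spring stretches: the pull on the T-bar is 1.2 N at zero plus 0.23 N per mm, so 10.4 N at the broad line, 12.7 N at the top line. Pull slowly, about 20 mm/s.
- tube_rack: White rack of capped sample tubes, 50 x 150 x 92 mm, loose, a bystander. Origin: centre of the underside.
- tip_box: White box of pipette tips with green top, 90 x 115 x 88 mm, loose, a bystander. Origin: centre of the underside.
- plain_jar: Smaller closed jar of olives, 90 mm across, 117 mm high, without a gauge, loose, a bystander. Origin: centre of the underside.

How it is judged:
By the outcome, as a careful person would: the job done as asked, in the order asked, and still so for the second after the job is handed in, with the robot touching nothing.
It also fails if it takes over 64 s, if anything falls off the work surface, if the arm or the gripper's body presses on something with over 40 N, if the wrist force passes 120 N, or if a joint passes its speed limit or range.

## Working session

There is one attempt and no reset: what is moved stays moved. The work goes in short steps, Python scripts to look and compute and a shell command to move; the robot and the scene stay as the last step left them, time stands still between calls to the robot, and variables do not carry over. Pictures are saved under pics/ and viewed, at most 10 in all, crops included, and the job is handed in when it is done.

```bash
ls; mkdir -p pics; python3 - <<'E'
from cell import *
import cv2,numpy as np
o=get_obs();print(o)
for n in("side","top","wrist"):
    c=get_calibration(n);print(n,c)
    cv2.imwrite(f"pics/{n}0.png",camera(n)[:,:,::-1])
E
```

```text
pics
{'time': 0.0, 'q': array([-8.43948821e+01,  8.65036820e+00,  8.23922361e+01, -2.10356078e-03,
        8.90263934e+01, -7.67692349e+00]), 'joint_velocities': array([ 0.11450653,  0.06260034, -0.03108855, -0.02200199, -0.07960096,
        0.07639593]), 'effort': array([-2.20086731e-03, -7.13040733e+01, -5.70882332e+01, -3.66942804e-04,
        8.67627910e-03, -4.61578236e-05]), 'eef_pos': array([ 0.13208181, -0.55958582,  0.40408781]), 'tool_rot': array([[ 9.73250792e-01,  2.29745232e-01, -1.54153204e-04],
       [ 2.29745250e-01, -9.73250067e-01,  1.19489341e-03],
       [ 1.24491448e-04, -1.19834693e-03, -9.99999274e-01]]), 'wrist_force': array([-0.30950205,  0.65580249,  0.11950618]), 'ft_torque': array([-0.03190606,  0.01942211,  0.01756886]), 'finger_force': 0.0, 'grip_width': 0.08591536240432347}
side {'fov_y': 49.15969506920002, 'cx': 277.3071284227174, 'cy': 212.06031982844058, 'position': array([0.37160536, 0.90298445, 0.69063648]), 'rotation': array([[-0.98709577, -0.08987774,  0.13252897],
       [-0.15955496,  0.48190404, -0.86157455],
       [ 0.01357013, -0.87160225, -0.49002588]])}
top {'fov_y': 54.995749039688185, 'cx': 266.47317003279534, 'cy': 208.23548973246875, 'position': array([ 0.45506088, -0.01418991,  1.04858739]), 'rotation': array([[ 0.00549739, -0.9992082 ,  0.03940494],
       [-0.99997854, -0.00563348, -0.00334326],
       [ 0.0035626 , -0.03938572, -0.99921773]])}
wrist {'fov_y': 65.70646984690485, 'cx': 282.7416168512951, 'cy': 206.9078805593113, 'position': array([ 0.20701235, -0.54233918,  0.3734298 ]), 'rotation': array([[ 0.2297764 , -0.92815607, -0.29279534],
       [-0.9732428 , -0.21947746, -0.06803006],
       [-0.00111946,  0.30059266, -0.95375196]])}
```

View pics/side0.png

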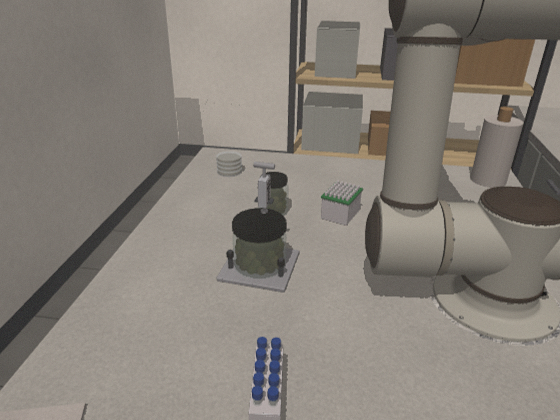

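View pics/top0.png

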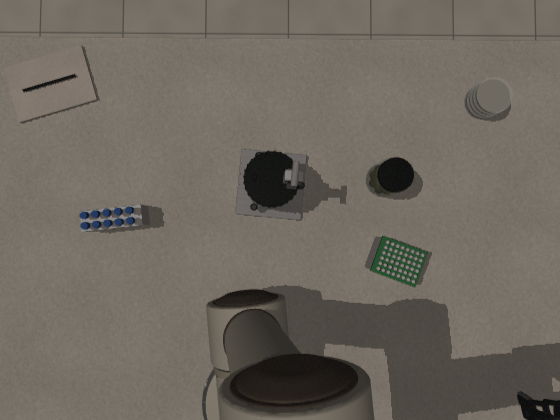

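The side view shows the jar lid at (259,222) and the T-bar at (264,165). The top view shows the lid at (271,179), the bar at (295,173) and the holder at (272,184), with the gauge towards world -y. Next I'll enlarge these areas.

```bash
cat > h.py <<'E'
from cell import *
import cv2,numpy as np
def K(c): return 210/np.tan(np.radians(c["fov_y"]/2))
def ray(c,u,v,fish=False):
    f=K(c);x=np.array([u-c["cx"],v-c["cy"]])
    if fish:
        r=np.hypot(*x);t=r/f;d=np.array([*(x/max(r,1e-9)*np.sin(t)),np.cos(t)])
    else: d=np.array([*(x/f),1.]);d/=np.linalg.norm(d)
    return np.array(c["position"]),np.array(c["rotation"])@d
def plane(r,z): return r[0]+r[1]*(z-r[0][2])/r[1][2]
def meet(*rs):
    A=np.zeros((3,3));b=np.zeros(3)
    for p,d in rs:
        M=np.eye(3)-np.outer(d,d);A+=M;b+=M@p
    x=np.linalg.solve(A,b)
    return x,[1e3*np.linalg.norm((np.eye(3)-np.outer(d,d))@(x-p)) for p,d in rs]
E
python3 - <<'E'
from h import *
t=cv2.imread("pics/top0.png");s=cv2.imread("pics/side0.png")
a=cv2.resize(t[140:230,225:325],(400,360),interpolation=cv2.INTER_CUBIC)
b=cv2.resize(s[150:290,210:310],(400,560),interpolation=cv2.INTER_CUBIC)
o=np.zeros((560,800,3),np.uint8);o[:360,:400]=a;o[:,400:]=b;cv2.imwrite("pics/z0.png",o)
c=get_calibration("top")
hull=None
# top: lid by dark mask
g=cv2.cvtColor(t,cv2.COLOR_BGR2GRAY)
m=np.zeros_like(g);m[140:225,230:330]=(g[140:225,230:330]<45)
n,l,st,ce=cv2.connectedComponentsWithStats(m);i=1+st[1:,4].argmax();print(st[i],ce[i])
pts=cv2.findContours((l==i).astype(np.uint8),0,1)[0][0];cc=cv2.minEnclosingCircle(pts);print(cc)
print(plane(ray(c,*cc[0]),.136), "lid r", cc[1]/K(c)*.91)
E
```

```text
[ 244  151   61   57 2227] [269.10552313 179.21194432]
((274.0223693847656, 178.19473266601562), 30.977195739746094)
[ 0.55940818 -0.03400899  0.136     ] lid r 0.06987173652878005
```

View pics/z0.png

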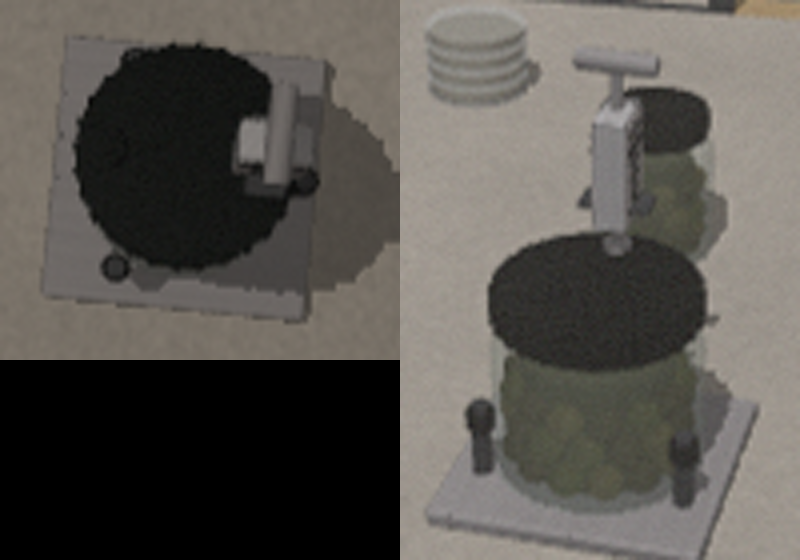

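The top crop shows the T-bar's middle at (295.2,173.5), the lid circle centred at (272,179), and the boss faintly visible near (254,178). The holder is turned about 5°. In the side view the bar's middle is at (264.2,165.5).

```bash
python3 - <<'E'
from h import *
t=get_calibration("top");s=get_calibration("side")
T,e=meet(ray(t,295.2,173.5),ray(s,264.2,165.5));print("T",T,e)
a=plane(ray(t,225+285/4,140+83/4),T[2]);b=plane(ray(t,225+275/4,140+185/4),T[2]);print("bar",a-b,np.linalg.norm(a-b),np.degrees(np.arctan2(*(a-b)[1::-1])))
H=[plane(ray(t,225+x/4,140+y/4),.012) for x,y in((65,38),(327,62),(305,320),(42,295))]
print("holder c",np.mean(H,0),[np.linalg.norm(H[i]-H[i-1]) for i in range(4)],[np.degrees(np.arctan2(*(H[i]-H[i-1])[1::-1])) for i in range(4)])
print("lid t",plane(ray(t,272,179),.136))
print("lid s",plane(ray(s,210+197/4,150+301/4),.136))
print("boss s",plane(ray(t,254,177.5),.139))
E
```

```text
T [ 0.55481452 -0.07306833  0.25749315] [np.float64(0.22937558023346508), np.float64(0.22937558023345406)]
bar [ 0.05046374 -0.00478836  0.        ] 0.050690410406630325 -5.420408748910052
holder c [ 0.55701147 -0.02949582  0.012     ] [np.float64(0.16678674518074135), np.float64(0.17006695401426306), np.float64(0.1673650318521043), np.float64(0.1696888221276892)] [np.float64(-4.624554278119247), np.float64(-94.91527251790227), np.float64(175.24465135436725), np.float64(84.88896261582228)]
lid t [ 0.55754603 -0.02942595  0.136     ]
lid s [ 0.5531535  -0.00217736  0.136     ]
boss s [0.56037555 0.01137431 0.139     ]
```

```bash
python3 -m creep '[0,0,0,-45,0,0,6, 0,20,-17,-76,0,0,12, 0,58,-49,-76,0,0,18, 0,96,-81,-76,0,0,18.3, 0,134,-113,-76,0,0,18.3, 0,172,-145,-76,0,0,18.3, 0,210,-177,-76,0,0,18.3, 0,248,-209,-76,0,0,18.3]' 40
```

```text
time: 0.95
eef_pos: [0.326, -0.2974, 0.4807]
tool_rot: [[0.996, -0.088, 0.0], [-0.088, -0.996, -0.0], [0.0, 0.0, -1.0]]
wrist_force: [1.2, -1.0, 0.9]
grip_width: -0.0003
finger_force: 0.0
```

```bash
python3 -m creep '[0,25,-41,0,0,0,0, 0,51,-83,0,0,0,0, 0,77,-125,0,0,0,0, 0,103,-168,0,0,0,0, 0,129,-210,0,0,0,0, 0,155,-253,0,0,0,0, 0,181,-295,0,0,0,0, 0,207,-337,0,0,0,0]'
python3 -m creep '[0,0,0,0,0,0,0, 0,0,0,0,0,0,0]'
python3 - <<'E'
from h import *
o=get_obs();c=get_calibration("wrist");im=camera("wrist")[:,:,::-1];cv2.imwrite("pics/w1.png",im);np.save("w1.npy",c)
print(o["eef_pos"],o["wrist_force"],c["position"])
E
```

```text
time: 1.75
eef_pos: [0.5619, 0.0205, 0.4806]
tool_rot: [[0.996, -0.087, -0.0], [-0.087, -0.996, 0.0], [-0.0, -0.0, -1.0]]
wrist_force: [1.3, -1.8, 0.3]
grip_width: -0.0003
finger_force: 0.0
time: 1.95
eef_pos: [0.5615, 0.0192, 0.48]
tool_rot: [[0.996, -0.085, -0.001], [-0.085, -0.996, 0.0], [-0.001, 0.0, -1.0]]
wrist_force: [-0.1, -0.8, 0.3]
grip_width: -0.0001
finger_force: 0.0
[0.56151157 0.01919351 0.47996344] [-0.12504055 -0.77289119  0.29325869] [0.63818978 0.01218664 0.44911455]
```

View pics/w1.png

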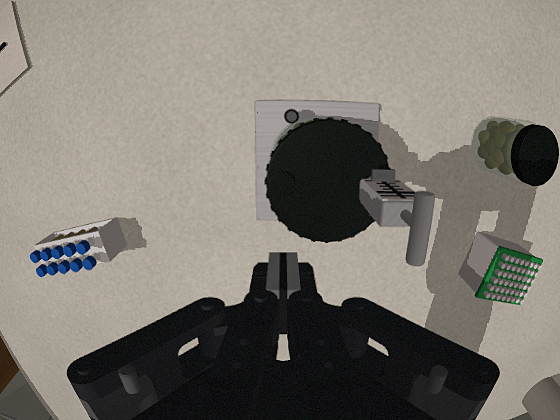

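The wrist view shows the shut fingertips at (283,258), the lid circle centred near (328,180), and the T-bar from (424,196) to (416,262). Both the gauge face lines and the pointer are visible. The boss should be near (290,178), so I'll enhance the contrast there.

```bash
python3 - <<'E'
from h import *
im=cv2.imread("pics/w1.png");c=np.load("w1.npy",allow_pickle=True).item()
a=cv2.resize(np.clip(im[110:250,255:445].astype(float)*3.5,0,255).astype(np.uint8),None,fx=4,fy=4,interpolation=cv2.INTER_CUBIC);cv2.imwrite("pics/w1z.png",a)
t=get_calibration("top");s=get_calibration("side")
L=plane(ray(c,328,180,1),.136);print("lid",L)
for n,(u,v) in dict(b1=(424,196),b2=(416,262),bm=(420,229)).items(): print(n,plane(ray(c,u,v,1),.2575))
print(meet(ray(c,420,229,1),ray(t,295.2,173.5),ray(s,264.2,165.5)))
E
```

```text
lid [ 0.56339094 -0.0264999   0.136     ]
b1 [ 0.5772446  -0.07517699  0.2575    ]
b2 [ 0.5292307  -0.07243451  0.2575    ]
bm [ 0.55420566 -0.07350025  0.2575    ]
(array([ 0.55466003, -0.0731179 ,  0.25773456]), [np.float64(0.3807887503252822), np.float64(0.36409384980086484), np.float64(0.2664733271609362)])
```

View pics/w1z.png

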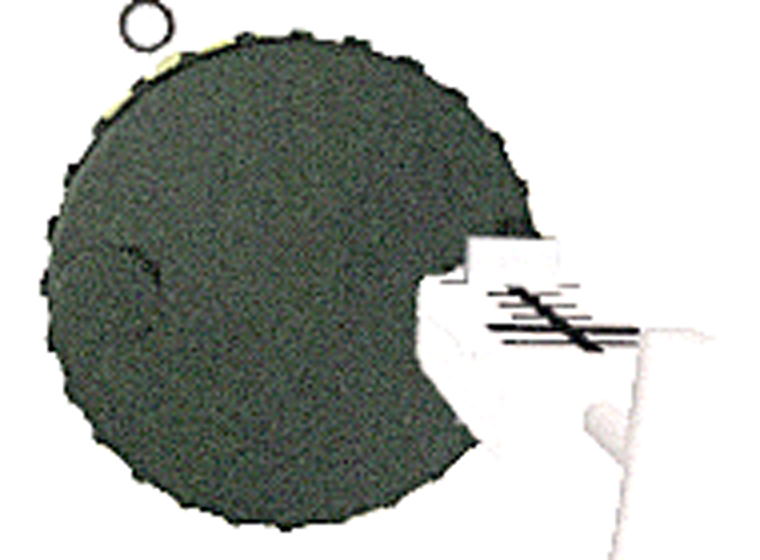

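The boss shows as an arc centred near crop (110,293), which is pixel (282.5,183.3). The lid is centred at crop (295,282). The pointer is at its bottom line and the broad line is clear.

```bash
python3 - <<'E'
from h import *
c=np.load("w1.npy",allow_pickle=True).item()
B=plane(ray(c,282.5,183.3,1),.140);L=plane(ray(c,328.7,180.5,1),.137);print("boss",B,"lid",L,B-L,np.linalg.norm((B-L)[:2]))
T=np.array([.5547,-.0731]);print(np.linalg.norm(B[:2]-T),(B[:2]-T))
t=get_calibration("top");print(plane(ray(t,225+116/4,140+152/4),.14))
# grip tip check
print(plane(ray(c,283,258,1),.307))
E
```

```text
boss [0.56468525 0.01871985 0.14      ] lid [ 0.56306747 -0.02705052  0.137     ] [0.00161779 0.04577037 0.003     ] 0.04579894837850776
0.09236118984529494 [0.00998525 0.09181985]
[0.55912537 0.01133859 0.14      ]
[0.5673098  0.01813428 0.307     ]
```

Boss at (0.5626, 0.0186), 92 mm from the T-bar, matches the text. I'm descending now.

```bash
python3 -m creep '[0,1,0.5,40,0,0,0, 0,1,0.5,80,0,0,0, 0,1,0.5,115,0,0,0, 0,1,0.5,140,0,0,0, 0,1,0.5,150,0,0,0, 0,1,0.5,153,0,0,0, 0,1,0.5,156,0,0,0, 0,1,0.5,156,0,0,0]'
```

```text
time: 2.8
eef_pos: [0.5622, 0.0175, 0.3258]
tool_rot: [[0.996, -0.088, 0.002], [-0.088, -0.996, -0.0], [0.002, -0.0, -1.0]]
wrist_force: [-0.1, -0.7, 0.0]
grip_width: -0.0001
finger_force: 0.0
```

```bash
python3 -m creep '[0,0,0,1,0,0,0, 0,0,0,2,0,0,0, 0,0,0,3,0,0,0, 0,0,0,4,0,0,0, 0,0,0,5,0,0,0, 0,0,0,6,0,0,0, 0,0,0,6,0,0,0]'
```

```text
time: 3.5
eef_pos: [0.562, 0.0178, 0.3185]
tool_rot: [[0.996, -0.087, -0.0], [-0.087, -0.996, 0.0], [-0.0, -0.0, -1.0]]
wrist_force: [0.1, 0.8, 0.4]
grip_width: -0.0003
finger_force: 0.0
```

```bash
python3 -m creep '[0,0,0,1,0,0,0, 0,0,0,2,0,0,0, 0,0,0,3,0,0,0, 0,0,0,4,0,0,0, 0,0,0,4,0,0,0]'; python3 -m creep '[0,0,0,1,0,0,0, 0,0,0,2,0,0,0, 0,0,0,2,0,0,0]';python3 -m creep '[0,0,0,1,0,0,0, 0,0,0,2,0,0,0, 0,0,0,2,0,0,0]'
```

```text
time: 4.0
eef_pos: [0.562, 0.0178, 0.3146]
tool_rot: [[0.996, -0.087, -0.0], [-0.087, -0.996, 0.0], [-0.0, -0.0, -1.0]]
wrist_force: [0.2, 0.8, -0.7]
grip_width: -0.0
finger_force: 0.0
time: 4.3
eef_pos: [0.5621, 0.0178, 0.313]
tool_rot: [[0.996, -0.087, 0.0], [-0.087, -0.996, 0.0], [0.0, -0.0, -1.0]]
wrist_force: [-1.2, 0.2, 4.0]
grip_width: -0.0001
finger_force: 1.8
time: 4.6
eef_pos: [0.5621, 0.0178, 0.3115]
tool_rot: [[0.996, -0.087, 0.001], [-0.087, -0.996, 0.0], [0.001, -0.0, -1.0]]
wrist_force: [-4.0, 1.9, 9.9]
grip_width: 0.0
finger_force: 5.2
```

```bash
for i in 1 2 ; do python3 -m creep '[0,0,0,1,0,0,0, 0,0,0,1.5,0,0,0, 0,0,0,1.5,0,0,0]' | grep -E "eef|wrist"; done
```

```text
eef_pos: [0.562, 0.0178, 0.3101]
wrist_force: [-4.5, 0.7, 11.5]
eef_pos: [0.5621, 0.0178, 0.3086]
wrist_force: [-3.4, 1.2, 12.1]
```

```bash
python3 -m creep '[0,0,0,0.7,0,0,0, 0,0,0,1.5,0,0,0, 0,0,0,1.5,0,0,0]' | grep -E "eef|wrist"
```

```text
eef_pos: [0.562, 0.0179, 0.3081]
wrist_force: [-9.0, 1.5, 23.3]
```

```bash
python3 -m creep '[0,0,0,0.7,0,0,0, 0,0,0,1,0,0,0, 0,0,0,1,0,0,0]' | grep -E "eef|wrist"
```

```text
eef_pos: [0.562, 0.0179, 0.3079]
wrist_force: [-12.1, 3.6, 33.3]
```

The stop was met at tip height 0.135, exactly the expected home height. I'm retreating and moving over the T-bar.

```bash
python3 -m creep '[0,0,0,-5,0,0,0, 0,0,0,-45,0,0,0, 0,0,0,-90,0,0,0, 0,0,0,-135,0,0,0, 0.6,0,20,-158,0,0,0, 0.6,0,55,-158,0,0,0, 0.6,0.5,80,-158,0,0,0, 0.6,0.5,91,-158,0,0,0]'; python3 -m creep '[0.6,0,0,0,0,0,0, 0.6,0,0,0,0,0,0]'
python3 - <<'E'
from h import *
o=get_obs();c=get_calibration("wrist");im=camera("wrist")[:,:,::-1];cv2.imwrite("pics/w2.png",im);np.save("w2.npy",c)
print(o["eef_pos"],o["wrist_force"])
E
```

```text
time: 6.6
eef_pos: [0.5544, -0.0747, 0.4631]
tool_rot: [[0.996, -0.089, -0.0], [-0.089, -0.996, -0.0], [-0.0, 0.0, -1.0]]
wrist_force: [-0.4, -0.0, -0.1]
grip_width: 0.0515
finger_force: 0.0
time: 6.8
eef_pos: [0.5547, -0.0724, 0.4631]
tool_rot: [[0.996, -0.088, -0.0], [-0.088, -0.996, 0.001], [-0.0, -0.001, -1.0]]
wrist_force: [-0.2, 0.6, -0.6]
grip_width: 0.0513
finger_force: 0.0
[ 0.55468603 -0.07237088  0.46309238] [-0.20284161  0.62048421 -0.6421985 ]
```

View pics/w2.png

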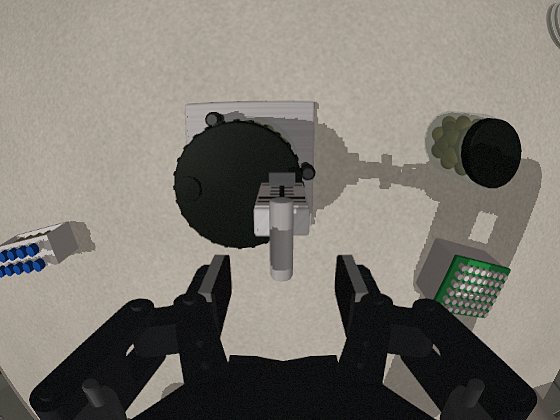

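The T-bar, from (282,200) to (281,278), stands centred between the finger pads at (222,280) and (345,280).

```bash
python3 - <<'E'
from h import *
c=np.load("w2.npy",allow_pickle=True).item();t=get_calibration("top");s=get_calibration("side")
a,b=ray(c,282,201,1),ray(c,281,278,1)
for z in(.2605,.2535):print(plane(a,z),plane(b,z),np.linalg.norm(plane(a,z)-plane(b,z)))
im=camera("side");g=cv2.cvtColor(im,cv2.COLOR_RGB2GRAY)
cv2.imwrite("pics/s2.png",cv2.resize(im[140:250,215:315,::-1],None,fx=5,fy=5,interpolation=cv2.INTER_CUBIC))
E
```

```text
[ 0.58081381 -0.07460965  0.2605    ] [ 0.53250721 -0.06971574  0.2605    ] 0.04855386579785638
[ 0.57875327 -0.07440809  0.2535    ] [ 0.52847844 -0.06931479  0.2535    ] 0.050532164485270974
```

View pics/s2.png

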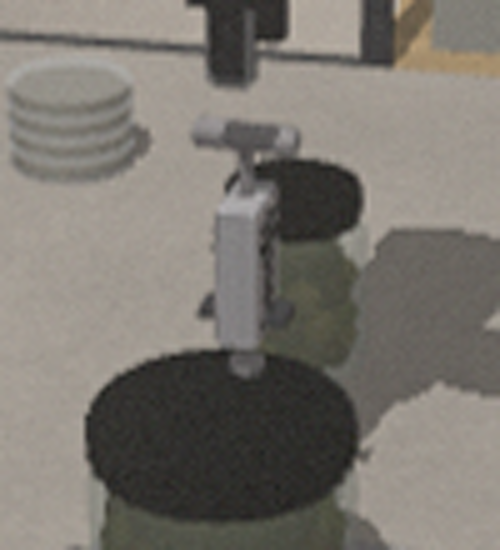

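The side view shows the T-bar at (264.2,167.2), about 1.7 px lower than before. That fits a lid pressed down 4 mm, so T z ≈ 0.2535. I'm descending 54 mm and gripping.

```bash
python3 -m creep '[0.6,0,0,20,0,0,0, 0.6,0,0,38,0,0,0, 0.6,0,0,48,0,0,0, 0.6,0,0,54,0,0,0, 0.6,0,0,54,0,0,0, 0.6,0,0,54,0,0,0]'; python3 -m creep '[0.35,0,0,0,0,0,0, 0.25,0,0,0,0,0,0, 0.18,0,0,0,0,0,0, 0.1,0,0,0,0,0,0, 0,0,0,0,0,0,0, 0,0,0,0,0,0,0, 0,0,0,0,0,0,0, 0,0,0,0,0,0,0]' 40
```

```text
time: 7.5
eef_pos: [0.5547, -0.0728, 0.4099]
tool_rot: [[0.996, -0.087, 0.001], [-0.087, -0.996, -0.0], [0.001, 0.0, -1.0]]
wrist_force: [0.1, -0.7, -0.4]
grip_width: 0.0515
finger_force: 0.0
time: 8.3
eef_pos: [0.5546, -0.0725, 0.4094]
tool_rot: [[0.996, -0.087, 0.0], [-0.087, -0.996, 0.001], [0.0, -0.001, -1.0]]
wrist_force: [2.0, 5.4, 1.2]
grip_width: 0.0125
finger_force: 38.9
```

```bash
python3 -m creep '[0,0,-0.5,0,0,0,0, 0,0,-0.5,0,0,0,0]'|grep -E "eef|wrist"; python3 -m creep '[0,0,0,-1.5,0,0,0, 0,0,0,-3,0,0,0, 0,0,0,-4.5,0,0,0, 0,0,0,-6,0,0,0, 0,0,0,-6,0,0,0]'|grep -E "eef|wrist|width"
python3 - <<'E'
from h import *
im=camera("wrist")[:,:,::-1];cv2.imwrite("pics/w3.png",cv2.resize(im[130:290,210:350],None,fx=5,fy=3.7,interpolation=cv2.INTER_CUBIC))
E
```

```text
eef_pos: [0.5547, -0.0722, 0.4094]
wrist_force: [-0.2, 4.6, 1.2]
eef_pos: [0.5547, -0.0723, 0.4152]
wrist_force: [1.1, 4.8, -3.3]
grip_width: 0.0125
```

View pics/w3.png

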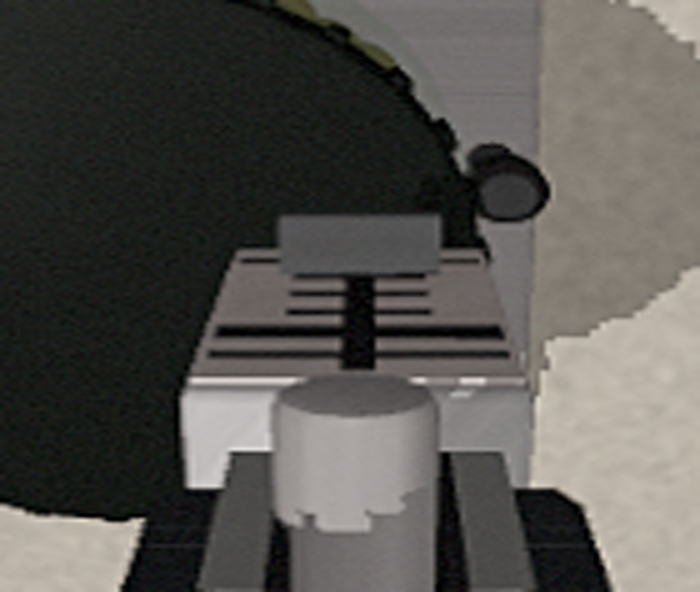

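The view is clear. Crop rows are: zero line 260, broad line 331, top line 354. The grey pointer covers 215–275, with its root at the face at 275. I'll convert these rows to heights on the face.

```bash
cat >> h.py <<'E'
n=np.array([.996,-.087,0]);G=np.array([.5547,-.0728,0])
def face(c,u,v,off=.010):
    p,d=ray(c,u,v,1);k=((G-p)@n+off)/(d@n);return (p+k*d)[2]*1e3
def gray(): return cv2.cvtColor(camera("wrist"),cv2.COLOR_RGB2GRAY).astype(float)
E
python3 - <<'E'
from h import *
c=get_calibration("wrist")
for off in(.010,):
  print(off,[round(face(c,260,130+(y+.5)/3.7-.5,off),1) for y in(260,331,354)],"root",round(face(c,282,130+275.5/3.7-.5,off),1))
g=gray()
a=g[188:236,256:266].mean(1);b=g[176:214,274:290].mean(1)
print("lines",[(188+i,int(x)) for i,x in enumerate(a)]);print("ptr",[(176+i,int(x)) for i,x in enumerate(b)]);print(get_obs()["eef_pos"],get_obs()["wrist_force"])
E
```

```text
0.01 [np.float64(155.1), np.float64(197.0), np.float64(207.8)] root 165.3
lines [(188, 26), (189, 27), (190, 26), (191, 26), (192, 26), (193, 26), (194, 26), (195, 25), (196, 22), (197, 62), (198, 94), (199, 80), (200, 37), (201, 88), (202, 107), (203, 104), (204, 103), (205, 104), (206, 103), (207, 103), (208, 103), (209, 102), (210, 101), (211, 101), (212, 101), (213, 101), (214, 102), (215, 103), (216, 106), (217, 82), (218, 32), (219, 2), (220, 7), (221, 74), (222, 104), (223, 111), (224, 81), (225, 26), (226, 43), (227, 95), (228, 104), (229, 100), (230, 97), (231, 89), (232, 201), (233, 184), (234, 114), (235, 126)]
ptr [(176, 25), (177, 25), (178, 24), (179, 25), (180, 24), (181, 24), (182, 23), (183, 24), (184, 24), (185, 24), (186, 24), (187, 29), (188, 63), (189, 84), (190, 85), (191, 84), (192, 83), (193, 82), (194, 82), (195, 81), (196, 81), (197, 82), (198, 81), (199, 82), (200, 83), (201, 84), (202, 88), (203, 70), (204, 26), (205, 44), (206, 67), (207, 74), (208, 49), (209, 16), (210, 57), (211, 70), (212, 72), (213, 44)]
[ 0.55467673 -0.0723156   0.41509548] [ 1.14960047  4.67521185 -2.04533896]
```

```bash
cat >> h.py <<'E'
def lines(g,u0=256,u1=266,lo=188,hi=232):
    a=255-g[lo:hi,u0:u1].mean(1);a=np.clip(a-175,0,None);out=[];i=0
    while i<len(a):
        if a[i]>0:
            j=i
            while j<len(a) and a[j]>0:j+=1
            out.append((round(float(lo+(np.arange(i,j)*a[i:j]).sum()/a[i:j].sum()),2),int(a[i:j].sum())));i=j
        i+=1
    return out
E
python3 - <<'E'
from h import *
c=np.load("w2.npy",allow_pickle=True).item();g=cv2.imread("pics/w2.png",0).astype(float)
print(g[172:212,262:270].mean(1).astype(int))
L=lines(g,262,270,178,212);print([(l,round(face(c,265,l[0]),1)) for l in L])
c=get_calibration("wrist");g=gray();print([(l,round(face(c,261,l[0]),1)) for l in lines(g)])
E
```

```text
[ 26  28  29  30  27  30  25  27  28  25  46  85  65  69  97  94  94  94
  93  92  93  92  93  98  65   0  26  88  79  27  76  95  85 129 167 129
 118 151 164 172]
[((179.84, 247), np.float64(136.1)), ((184.43, 25), np.float64(154.4)), ((197.26, 147), np.float64(195.8)), ((201.04, 57), np.float64(205.9))]
[((192.24, 501), np.float64(133.3)), ((200.0, 41), np.float64(155.4)), ((219.17, 203), np.float64(197.2)), ((225.41, 90), np.float64(207.9))]
```

```bash
python3 -m creep '[0,0,0,-2,0,0,0, 0,0,0,-4,0,0,0, 0,0,0,-6,0,0,0, 0,0,0,-6,0,0,0]'|grep -E "eef|wrist|width"
python3 - <<'E'
from h import *
c=get_calibration("wrist");g=gray();print([(l,round(face(c,261,l[0]),1)) for l in lines(g)],get_obs()["wrist_force"])
E
```

```text
eef_pos: [0.5547, -0.0723, 0.4212]
wrist_force: [1.9, 4.9, -3.9]
grip_width: 0.0126
[((191.13, 389), np.float64(135.8)), ((197.76, 48), np.float64(155.4)), ((215.97, 218), np.float64(197.2)), ((221.64, 93), np.float64(207.6))] [ 1.95359723  5.00223411 -3.84722998]
```

```bash
cat > track.py <<'E'
from h import *
c=get_calibration("wrist");o=get_obs();g=gray()
L=[l for l in lines(g,lo=186) if 25<l[1]<300]
b=max(L,key=lambda l:l[1])
z=o["eef_pos"][2]*1e3; h=face(c,261,b[0])
# pointer centre in face units: 155.4+1.045*11.8 at TCP 421.2
p=155.4+1.045*11.8+(z-421.2)
print("t",round(o["time"],2),"z",round(z,1),"F",o["wrist_force"].round(1),"housing",round((h-197.2)/1.0,1),"ext",round(40-(h-p)/1.045,1),[(l,round(face(c,261,l[0]),1)) for l in L])
E
python3 -m creep '[0,0,0,-2,0,0,0, 0,0,0,-4,0,0,0, 0,0,0,-6,0,0,0, 0,0,0,-6,0,0,0]'|grep -E "eef|wrist"; python3 track.py
python3 -m creep '[0,0,0,-2,0,0,0, 0,0,0,-4,0,0,0, 0,0,0,-6,0,0,0, 0,0,0,-6,0,0,0]'|grep -E "eef|wrist"; python3 track.py
```

```text
eef_pos: [0.5547, -0.0723, 0.4271]
wrist_force: [0.6, 5.8, -3.5]
t 10.0 z 427.1 F [ 0.6  5.8 -3.5] housing 5.6 ext 12.1 [((197.65, 46), np.float64(161.1)), ((215.77, 210), np.float64(202.8)), ((221.41, 92), np.float64(213.2))]
eef_pos: [0.5547, -0.0723, 0.4332]
wrist_force: [1.0, 4.7, -4.7]
t 10.45 z 433.2 F [ 1.   4.7 -4.7] housing 10.1 ext 13.6 [((196.97, 44), np.float64(165.3)), ((214.97, 218), np.float64(207.3)), ((220.49, 74), np.float64(217.6))]
```

```bash
for i in 1 2; do python3 -m creep '[0,0,0,-2,0,0,0, 0,0,0,-4,0,0,0, 0,0,0,-6,0,0,0, 0,0,0,-6,0,0,0]'>/dev/null; python3 track.py;done
```

```text
t 10.9 z 439.2 F [ 0.9  4.9 -4.8] housing 10.0 ext 19.4 [((194.85, 43), np.float64(165.3)), ((211.89, 205), np.float64(207.2)), ((216.87, 84), np.float64(217.0))]
t 11.35 z 445.1 F [ 1.1  5.3 -6.8] housing 10.0 ext 25.1 [((209.05, 180), np.float64(207.2)), ((213.86, 84), np.float64(217.2))]
```

```bash
python3 -m creep '[0,0,0,-2,0,0,0, 0,0,0,-4,0,0,0, 0,0,0,-6,0,0,0, 0,0,0,-8,0,0,0, 0,0,0,-10,0,0,0, 0,0,0,-12,0,0,0, 0,0,0,-12,0,0,0]'>/dev/null; python3 track.py
python3 - <<'E'
from h import *
im=camera("wrist")[:,:,::-1];cv2.imwrite("pics/w4.png",cv2.resize(im[170:250,230:330],None,fx=7,fy=7,interpolation=cv2.INTER_CUBIC))
E
```

```text
t 12.1 z 457.0 F [ 0.8  4.6 -9.2] housing -36.4 ext 80.9 [((187.69, 145), np.float64(160.8)), ((203.48, 130), np.float64(206.4)), ((207.88, 78), np.float64(216.6))]
```

View pics/w4.png

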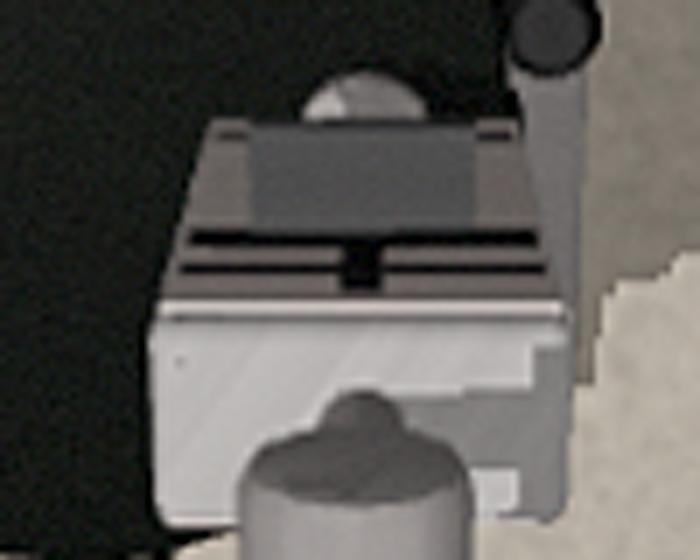

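The pointer's root edge is just reaching the broad line at crop row 238, with the top line at 268. Vision and kinematics both give about 37.5 mm. I'm going up 2.5 mm and holding.

```bash
python3 -m creep '[0,0,0,-1.3,0,0,0, 0,0,0,-2.5,0,0,0, 0,0,0,-2.5,0,0,0, 0,0,0,-2.5,0,0,0]'|grep -E "eef|wrist"
python3 - <<'E'
from h import *
c=get_calibration("wrist");g=gray();print(get_obs()["eef_pos"][2])
print([(i,int(x)) for i,x in zip(range(192,214),g[192:214,256:266].mean(1))])
print([(l,round(face(c,261,l[0]),1)) for l in lines(g,lo=194)])
E
```

```text
eef_pos: [0.5547, -0.0724, 0.4591]
wrist_force: [1.9, 3.9, -9.5]
0.45912559635724914
[(192, 77), (193, 78), (194, 80), (195, 86), (196, 88), (197, 90), (198, 92), (199, 96), (200, 102), (201, 74), (202, 18), (203, 13), (204, 84), (205, 106), (206, 67), (207, 26), (208, 85), (209, 101), (210, 92), (211, 110), (212, 191), (213, 155)]
[((202.45, 133), np.float64(206.4)), ((206.81, 66), np.float64(216.7))]
```

```bash
python3 -m creep '[0,0,0,-0.5,0,0,0, 0,0,0,-0.5,0,0,0, 0,0,0,-0.5,0,0,0, 0,0,0,-0.5,0,0,0, 0,0,0,-0.5,0,0,0, 0,0,0,-0.5,0,0,0, 0,0,0,-0.5,0,0,0, 0,0,0,-0.5,0,0,0]'|grep -E "eef|wrist"
for i in 1 2 3; do python3 -m creep '[0,0,0,0,0,0,0, 0,0,0,0,0,0,0, 0,0,0,0,0,0,0, 0,0,0,0,0,0,0, 0,0,0,0,0,0,0, 0,0,0,0,0,0,0, 0,0,0,0,0,0,0, 0,0,0,0,0,0,0]'|grep -E "time|eef|wrist|width";done; python3 track.py
```

```text
eef_pos: [0.5547, -0.0724, 0.4596]
wrist_force: [1.6, 5.1, -10.9]
time: 14.25
eef_pos: [0.5547, -0.0724, 0.4596]
wrist_force: [1.3, 4.7, -10.4]
grip_width: 0.0125
time: 15.05
eef_pos: [0.5547, -0.0724, 0.4596]
wrist_force: [1.6, 5.0, -10.0]
grip_width: 0.0127
time: 15.85
eef_pos: [0.5547, -0.0724, 0.4596]
wrist_force: [1.5, 5.0, -10.0]
grip_width: 0.0126
t 15.85 z 459.6 F [  1.5   5.  -10. ] housing 9.4 ext 39.5 [((187.83, 100), np.float64(164.4)), ((202.34, 116), np.float64(206.6)), ((206.7, 58), np.float64(217.0))]
```

```bash
for i in 1 2 3; do python3 -m creep '[0,0,0,2,0,0,0, 0,0,0,4,0,0,0, 0,0,0,6,0,0,0, 0,0,0,8,0,0,0, 0,0,0,10,0,0,0, 0,0,0,12,0,0,0, 0,0,0,14,0,0,0, 0,0,0,15.5,0,0,0]'|grep -E "eef|wrist|width";python3 track.py; done
```

```text
eef_pos: [0.5547, -0.0724, 0.4443]
wrist_force: [1.5, 4.5, -6.1]
grip_width: 0.0123
t 16.7 z 444.3 F [ 1.5  4.5 -6.1] housing 9.8 ext 24.5 [((209.25, 178), np.float64(207.0)), ((214.17, 72), np.float64(217.2))]
eef_pos: [0.5547, -0.0724, 0.4292]
wrist_force: [0.5, 5.8, -3.5]
grip_width: 0.0125
t 17.55 z 429.2 F [ 0.5  5.8 -3.5] housing 10.4 ext 9.5 [((198.68, 34), np.float64(165.9)), ((217.23, 208), np.float64(207.6)), ((222.83, 95), np.float64(217.7))]
eef_pos: [0.5547, -0.0723, 0.4142]
wrist_force: [0.7, 5.0, 1.3]
grip_width: 0.0121
t 18.4 z 414.2 F [0.7 5.  1.3] housing 5.1 ext 0.2 [((202.91, 46), np.float64(161.1)), ((222.88, 233), np.float64(202.3)), ((229.35, 91), np.float64(212.9))]
```

```bash
python3 -m creep '[0,0,0,1.5,0,0,0, 0,0,0,3,0,0,0, 0,0,0,4,0,0,0, 0,0,0,4.8,0,0,0, 0,0,0,4.8,0,0,0]'|grep -E "eef|wrist|width";python3 track.py; python3 -m creep '[0,0,0,0.5,0,0,0, 0,0,0,1,0,0,0, 0,0,0,1,0,0,0]'|grep -E "eef|wrist|width";python3 track.py
```

```text
eef_pos: [0.5547, -0.0723, 0.4095]
wrist_force: [0.3, 5.0, -0.0]
grip_width: 0.0122
t 18.95 z 409.5 F [ 0.3  5.  -0. ] housing 0.3 ext 0.2 [((202.94, 39), np.float64(156.5)), ((222.87, 232), np.float64(197.5)), ((229.21, 111), np.float64(207.9))]
eef_pos: [0.5546, -0.0723, 0.4085]
wrist_force: [-0.3, 5.2, 0.7]
grip_width: 0.0125
t 19.3 z 408.5 F [-0.3  5.2  0.7] housing -0.7 ext 0.3 [((202.96, 39), np.float64(155.5)), ((222.86, 232), np.float64(196.5)), ((229.38, 88), np.float64(207.2))]
```

```bash
for i in 1 2; do python3 -m creep '[0,0,0,0.5,0,0,0, 0,0,0,1,0,0,0, 0,0,0,1,0,0,0]'|grep -E "eef|wrist|width";python3 track.py;done
```

```text
eef_pos: [0.5547, -0.0723, 0.4075]
wrist_force: [0.5, 6.1, 1.0]
grip_width: 0.0127
t 19.65 z 407.5 F [0.5 6.1 1. ] housing -1.6 ext 0.2 [((202.96, 41), np.float64(154.5)), ((222.87, 232), np.float64(195.6)), ((229.37, 85), np.float64(206.1))]
eef_pos: [0.5547, -0.0723, 0.4065]
wrist_force: [-0.2, 6.2, -0.2]
grip_width: 0.013
t 20.0 z 406.5 F [-0.2  6.2 -0.2] housing -2.6 ext 0.2 [((202.92, 40), np.float64(153.4)), ((222.88, 233), np.float64(194.6)), ((229.37, 86), np.float64(205.1))]
```

```bash
for i in 1 2 3; do python3 -m creep '[0,0,0,0.5,0,0,0, 0,0,0,1,0,0,0, 0,0,0,1,0,0,0]'|grep -E "eef|wrist|width";python3 track.py|cut -c1-75;done
```

```text
eef_pos: [0.5547, -0.0723, 0.4055]
wrist_force: [0.5, 5.4, 0.9]
grip_width: 0.0125
t 20.35 z 405.5 F [0.5 5.4 0.9] housing -3.7 ext 0.3 [((202.97, 40), np.flo
eef_pos: [0.5547, -0.0723, 0.4045]
wrist_force: [0.7, 5.1, -0.6]
grip_width: 0.0124
t 20.7 z 404.5 F [ 0.7  5.1 -0.6] housing -4.6 ext 0.2 [((202.97, 40), np.f
eef_pos: [0.5547, -0.0723, 0.4035]
wrist_force: [0.3, 5.8, -0.1]
grip_width: 0.0127
t 21.05 z 403.5 F [ 0.3  5.8 -0.1] housing -5.6 ext 0.2 [((202.98, 39), np.
```

```bash
for i in 1 2 3; do python3 -m creep '[0,0,0,1,0,0,0, 0,0,0,2,0,0,0, 0,0,0,2,0,0,0]'|grep -E "wrist";python3 track.py|cut -c1-75;done
```

```text
wrist_force: [0.6, 6.0, -0.8]
t 21.4 z 401.4 F [ 0.6  6.  -0.8] housing -7.6 ext 0.1 [((203.0, 40), np.fl
wrist_force: [0.1, 6.3, -0.2]
t 21.75 z 399.4 F [ 0.1  6.3 -0.2] housing -9.6 ext 0.1 [((203.0, 40), np.f
wrist_force: [0.4, 5.6, -0.4]
t 22.1 z 397.4 F [ 0.4  5.6 -0.4] housing -11.6 ext 0.2 [((203.0, 39), np.f
```

```bash
for i in 1 2 3; do python3 -m creep '[0,0,0,0.7,0,0,0, 0,0,0,1.5,0,0,0, 0,0,0,1.5,0,0,0]'|grep -E "wrist";python3 track.py|cut -c1-75;done
```

```text
wrist_force: [0.9, 5.8, -0.1]
t 22.45 z 395.9 F [ 0.9  5.8 -0.1] housing -13.1 ext 0.2 [((202.99, 37), np
wrist_force: [0.1, 6.1, 1.4]
t 22.8 z 394.6 F [0.1 6.1 1.4] housing -14.3 ext 0.1 [((202.96, 39), np.flo
wrist_force: [-2.6, 5.8, 11.6]
t 23.15 z 394.1 F [-2.6  5.8 11.6] housing -14.3 ext -0.5 [((203.82, 37), n
```

The housing has reached its seat. I'm easing off the press and letting go.

```bash
python3 -m creep '[0,0,0,-0.5,0,0,0, 0,0,0,-1,0,0,0, 0,0,0,-1,0,0,0]'|grep -E "wrist|eef";python3 track.py; python3 -m creep '[0.2,0,0,0,0,0,0, 0.3,0,0,0,0,0,0, 0.4,0,0,0,0,0,0, 0.5,0,0,0,0,0,0, 0.6,0,0,0,0,0,0, 0.6,0,0,0,0,0,0]'; python3 track.py
```

```text
eef_pos: [0.5547, -0.0723, 0.3944]
wrist_force: [-0.5, 5.5, 4.8]
t 23.5 z 394.4 F [-0.5  5.5  4.8] housing -14.2 ext -0.3 [((203.0, 40), np.float64(141.0)), ((223.39, 227), np.float64(183.0)), ((229.59, 90), np.float64(193.1))]
time: 24.15
eef_pos: [0.5547, -0.0725, 0.3934]
tool_rot: [[0.996, -0.088, -0.0], [-0.088, -0.996, 0.0], [-0.0, -0.0, -1.0]]
wrist_force: [-0.1, -0.5, 0.1]
grip_width: 0.0512
finger_force: 0.0
t 24.15 z 393.4 F [-0.1 -0.5  0.1] housing -14.2 ext -1.2 [((203.0, 41), np.float64(141.1)), ((223.55, 253), np.float64(183.0)), ((229.85, 99), np.float64(193.1))]
```

```bash
python3 -m creep '[0.6,0,0,-10,0,0,0, 0.6,0,0,-40,0,0,0, 0.6,0,0,-80,0,0,0, 0.6,0,0,-110,0,0,0, 0.6,0,0,-110,0,0,0, 0.6,0,0,-110,0,0,0]'|grep -E "wrist|eef"
python3 - <<'E'
from h import *
s=cv2.resize(camera("side")[140:240,215:315,::-1],(400,400),interpolation=cv2.INTER_CUBIC)
w=cv2.resize(camera("wrist")[110:290,170:350,::-1],(400,400),interpolation=cv2.INTER_CUBIC)
cv2.imwrite("pics/end.png",np.hstack([s,w]))
# lid rim in side view, before (lid up), after pressing (none full) vs now
a=cv2.imread("pics/side0.png",0).astype(float);b=cv2.cvtColor(camera("side"),cv2.COLOR_RGB2GRAY).astype(float)
p,q=[x[205:250,235:252].mean(1) for x in(a,b)]
print(p.astype(int));print(q.astype(int))
E
```

```text
eef_pos: [0.5545, -0.0724, 0.5042]
wrist_force: [0.3, -0.4, -0.3]
[149 150 151 147 128 107  89  77  70  58  52  49  46  47  47  46  48  47
  45  46  45  47  47  47  44  47  45  45  46  44  48  52  59  62  61  65
  71  79  82  81  80  78  76  78  77]
[154 153 153 154 154 146 120 100  87  76  66  58  52  48  47  48  48  47
  48  46  48  47  47  48  47  47  46  46  47  46  46  49  52  53  58  60
  62  67  77  83  81  80  79  80  79]
```

View pics/end.png

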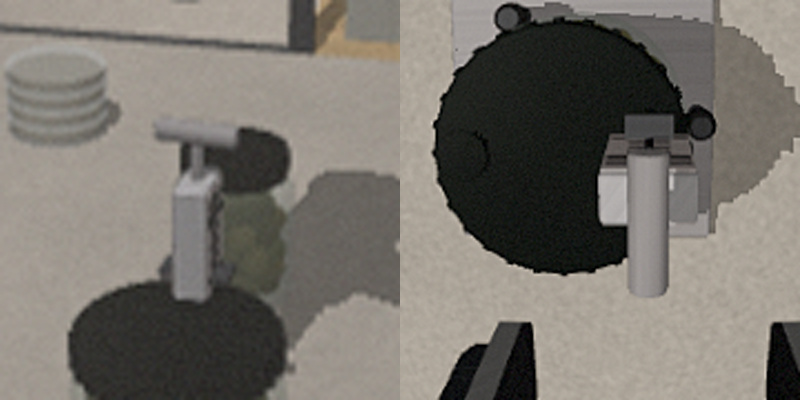

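The final view shows the gauge standing upright on the lid with the pointer at its bottom line. The lid rim is about 1.7 px (≈4 mm) lower than at the start, so it is still home, and the gripper is clear.

```bash
python3 -c "
from cell import *
print(close_job())"
```

```text
the job is handed in; nothing more can be done
None
```

I pressed the lid home, held the gauge at the broad line for about 3 s (39.5–40 mm, about 10 N), eased it back to its bottom line, let go with the lid still home, and handed in; no verdict came back.

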